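Crank the stage out and hover the cover over its housing

ROBOT

A 7-joint arm with a two-finger parallel gripper is mounted at the origin on the work surface. World frame = base frame: x ahead of the robot, y to its left, z up, the work surface at z = 0. Lengths are in m, angles in rad, forces in N, time in s.
With the tool pointing down it reaches from about 0.4 to 0.85 m from the base axis. Payload 10.4 kg.
Tool frame: the origin (TCP) lies midway between the tips of the shut fingers; the grasp point (between the pads) lies 19 mm behind it; z points along the fingers, y is the line along which they close (so a half turn about z gives the same grasp; the last joint's range is limited). The gripper opens to 87 mm and grips with 3 to 60 N. Pads are 19 mm wide; open, the fingers measure 117 mm over their backs; the gripper's body (75 mm by 190 mm) begins 51 mm behind the grasp point.
Start: joints at [-1.223, 0.332, -0.065, 1.46, 0.022, 1.35, -0.088], TCP at [0.226, 0.583, 0.223] pointing down, gripper open.
Joint ranges: [-2.6, 2.6], [-0.5, 2.12], [-1.47, 1.34], [0.16, 2.42], [-1.27, 4.41], [0.06, 2.06], [-2.6, 2.6]. Speed limits (rad/s): [2.22, 2.22, 2.79, 2.79, 3.14, 3.14, 3.14].

INTERFACE

Orientations are given as a unit quaternion [x, y, z, w].
In Python, from workcell import bot gives the robot as it stands.
- The arm moves only by the tool drive_tool, never from a script. Its argument "moves" is a list that holds one entry, the list of rows, each a list of 7 numbers: the turn, a rotation vector about the tool's x, y, z in degrees, then the shift along the tool's x, y, z in units of 50 mm (1.0 is 50 mm), then the opening, from 0 (shut) to 1 (fully open). In form: [[[wx, wy, wz, dx, dy, dz, hand], ...]]. A call has 1 to 10 rows; each row shifts and turns the commanded pose from where the row before left it, along the tool's axes as they then stand; what a row does not reach is not made up. A row lasts 1/10 s, in which the tool goes at most 50 mm and 8.59 degrees, less where a joint would pass 70% of its speed; a pose out of reach is approached as far as the arm can. A call is refused whole if a number of a shift passes 1 or a number of a turn 8.59, either way. A call with a gripper value outside its range is refused whole. The fingers move at their own pace and stop on an object; the grip force is fixed at half the most. Time passes only in rows, so rows that do not move let the fingers close. It gives the time, the measured TCP pose, the force, the opening and the grip force at its end, in the units of the state.
- bot.sense(): the state, without advancing time (a new reading comes with each control period).
- bot.grab_frame(name): name is "side" or "top"; returns a dict with "pixels" (480x640x3 uint8, red, green, blue), "z_map" (480x640 float32, m along the optical axis (not along the pixel's ray), 0 where there is no reading), "fx", "fy", "cx", "cy" (pixels), "position" and "attitude" of the camera in the world. Camera axes: x right, y down, z forward; pixel columns grow to the right and rows downward; lengths in m; the calibration is good to about 2 mm. A picture is of the moment at which its call begins.
- bot.finish_job(): hands the job in; it is judged then, once.
The state is a dict: "time": time; "q": joint angles; "joint_velocities": joint speeds; "tau": joint torques, N m; "position": TCP position; "ee_rot": TCP orientation; "contact_force": force on the tool from outside, world axes, zero at the start; "torque": the same for the moment, N m; "gripper_width": finger opening in m; "gripper_force": force on a finger pad.
Only numpy, scipy, OpenCV 4.12 (cv2) and the standard library are available. Lean on these libraries where they do the work, as an engineer would, in place of code of your own. Each camera call takes 0.05 s, during which the arm holds its last target. There are 200 camera calls.

TASK

On the measuring bench, wind the hand crank clockwise (seen from above) until the stage with the open housing has come all the way out from under the lens head, to its stop. Then pick up the cover plate by its grip block and finish holding it level and still about 20 mm above the housing, touching nothing but the gripper, with its four corner holes lined up over the four threaded holes (either end of the plate may face either end of the housing), ready for the screws; keep holding, do not set it down. Move the stage only with the crank, and leave the joystick box, the pocket knife and the ring gauge where they are.

Things in the scene. Friction and masses are not known exactly. Their poses are not given: they have to be found in the camera images.
- machine: Fixed machine, origin on the table; base 170 x 620 (y) mm, 40 high. In its frame, mm: crank axis (0, 90), gearbox under it 52 high; housing centre (0, -220) parked, (0, -80) at the stop. White column 440 tall at y -460 to -380; its arm overhangs to y -215, 300 to 440 above the table; black lens, 96 across, hangs from it at (0, -250), lower end 192 above the table.
- stage: Sliding aluminium plate 170 x 150 (y) x 19 mm, underside (origin, centre) 43 mm above the table, with a fixed open-topped aluminium housing 130 (x) x 90 (y) x 45 mm on it, four corner bosses, rim 107 mm above the table. It moves 12.5 mm along the machine's +y per rad of crank, between hard stops; hard to push directly.
- housing_top (a point): Centre of the housing's open top, at rim height; x along its long (130 mm) side, y along its 90 mm side, z up. The four threaded holes (6 mm wide) are at x +-52, y +-32 mm, in the corner bosses, flush with the rim.
- tap_a (a point): Mouth of the threaded hole at (+52, +32) mm from housing_top.
- tap_b (a point): Mouth of the other threaded hole at (-52, -32) mm from housing_top.
- crank (a joint): Angle of the hand crank, rad: grows clockwise seen from above; starts between 0 and 1.6, 11.2 is the hard stop, where the stage is fully out. It stays where it is left; turning it takes about 7 N at the knob.
- crank_grip (a point): On the axis of the crank's black upright knob, at the height to grip it (96 mm above the table). The knob is a cylinder of 20 mm diameter, from 71 to 113 mm above the table, that spins freely on the crank arm, so the gripper can keep its heading while it is led round.
- crank_axis (a point): On the crank's vertical turning axis, at the height of crank_grip; the knob goes round it at 45 mm radius.
- cover: Loose aluminium cover plate 130 (x) x 90 (y) x 5 mm, 0.18 to 0.35 kg, flat on the table; origin: centre of its underside, z up. On its middle a grey grip block 26 (x) x 50 (y) x 32 mm (top 37 mm above the underside), to be pinched across x. Four 14 mm through holes at x +-52, y +-32 mm. A half turn about z makes no difference.
- hole_a (a point): Centre of the cover's hole at (+52, +32) mm, at its underside.
- hole_b (a point): Centre of the cover's other hole at (-52, -32) mm, at its underside.
- joystick: Bystander: cream joystick box 130 x 90 x 35 mm with a stick to 88 mm, origin under its centre.
- knife: Bystander: closed red pocket knife 90 x 24 x 16 mm, origin under its centre.
- gauge: Bystander: steel ring gauge, 68 mm across, 22 mm high, origin under its centre.
Not all that is in view belongs to the job. What is meant by the cover is not green, orange or turquoise, and is the larger of those in its own colour.

How it is judged:
On the way, in this order (a step that is already met when the one before it is completed fails the run):
1. the crank is wound until the stage is at its outer stop (value of joint crank above 10.8 rad), for 0.2 s.
2. the cover plate is lifted off the table in the gripper (height (world z) of cover above 0.03 m and contact force between cover and the fingers above 1 N), for 0.2 s.
At the end, for the whole second after the job is handed in: Crank above 10.8 rad (stage within 5 mm of its stop). Cover held in the gripper, under 20 mm/s, level within 0.1 rad, underside 8 to 35 mm above the housing's rim, not touching the machine, each hole centre within 4.5 mm horizontally of the threaded hole below, either way round (value of joint crank above 10.8 rad and contact force between cover and the fingers above 1 N and ((horizontal distance between hole_a and tap_a below 0.0045 m and horizontal distance between hole_b and tap_b below 0.0045 m) or (horizontal distance between hole_a and tap_b below 0.0045 m and horizontal distance between hole_b and tap_a below 0.0045 m)) and z of cover in the frame of housing_top between 0.008 and 0.035 m and angle between cover's own z axis and vertical below 0.1 rad and linear speed of cover below 0.02 m/s and contact force between cover and machine below 0.3 N); the arm keeps its last pose, push and grip.
It fails at once if the joystick box is moved more than 20 mm (distance of joystick from where it was at the start of the episode above 0.02 m).
It fails at once if the pocket knife is moved more than 20 mm (distance of knife from where it was at the start of the episode above 0.02 m).
It fails at once if the ring gauge is moved more than 20 mm (distance of gauge from where it was at the start of the episode above 0.02 m).
It fails at once if the stage or its housing is pushed directly by the arm (over 15 N) (contact force between stage and the arm above 15 N or contact force between stage and the fingers above 15 N).
It also fails if it takes over 72 s, if anything falls off the work surface, if the arm or the gripper's body presses on something with over 40 N, if the wrist force passes 120 N, or if a joint passes its speed limit or range.

## Working session

There is one attempt and no reset: what is moved stays moved. The work goes in short steps, Python scripts to look and compute and a tool call to move; the robot and the scene stay as the last step left them, time stands still between calls to the robot, and variables do not carry over. Pictures are saved under pics/ and viewed, at most 10 in all, crops included, and the job is handed in when it is done.

Besides the shell and the picture viewer there is one more tool, called after "Emit:" by a JSON object that holds its "name" and its "arguments", one argument or row to a line. drive_tool: Moves the arm, as the interface text tells. Its arguments: {"type":"object","properties":{"moves":{"type":"array"}},"required":["moves"]}

```bash
mkdir -p pics
cat > h.py <<'E'
import numpy as np, cv2
from workcell import bot
from scipy.spatial.transform import Rotation as R
def frame(n):
    f=bot.grab_frame(n); return f
def rot(f):
    a=np.array(f["attitude"]); return a if a.shape==(3,3) else R.from_quat(a).as_matrix()
def cloud(f):
    z=f["z_map"]; v,u=np.mgrid[:480,:640]
    p=np.stack([(u-f["cx"])/f["fx"]*z,(v-f["cy"])/f["fy"]*z,z],-1)
    return p@rot(f).T+np.array(f["position"])
def ray(f,u,v,h):
    d=rot(f)@np.array([(u-f["cx"])/f["fx"],(v-f["cy"])/f["fy"],1]); o=np.array(f["position"])
    return o+d*(h-o[2])/d[2]
E
python3 - <<'E'
from h import *
import pickle
for n in("top","side"):
    f=frame(n); pickle.dump(f,open(n+".pkl","wb")); cv2.imwrite(f"pics/{n}0.png",f["pixels"][...,::-1]); print(n,f["position"],f["attitude"],f["fx"],f["cx"],f["cy"])
s=bot.sense(); print(s)
E
```

```text
top [0.24972376 0.07875935 1.57973179] [-0.69459747  0.71386815 -0.06040208  0.06540795] 600.908493190111 324.74088478974204 239.7637745620615
side [ 0.35331861 -0.88060741  1.14313707] [ 0.92801415 -0.09194692  0.03012153 -0.35976131] 560.6459845952338 328.57447328400434 239.6314037567442
{'time': 0.1, 'q': array([-1.22258324,  0.33281754, -0.0646995 ,  1.46084406,  0.02159806,
        1.34992861, -0.08849884]), 'joint_velocities': array([-8.23502451e-04, -1.78559908e-03,  1.07363922e-03, -1.73576444e-03,
        8.09899590e-05,  3.75723282e-04,  1.70089619e-03]), 'tau': array([ 1.05293839e-03, -6.24548650e+01,  2.44168210e-02, -3.90718067e+01,
       -6.15201378e-02,  3.65349068e-02,  4.97922838e-05]), 'position': array([0.22635937, 0.58219127, 0.22183431]), 'ee_rot': array([ 1.84336648e-01,  9.82862949e-01, -6.44644411e-04, -9.15372354e-05]), 'contact_force': array([-0.13098761,  1.06282135, -0.20251948]), 'torque': array([-0.02027082,  0.02875623,  0.03647972]), 'gripper_force': 0.0, 'gripper_width': 0.08702958017121314}
```

View pics/top0.png

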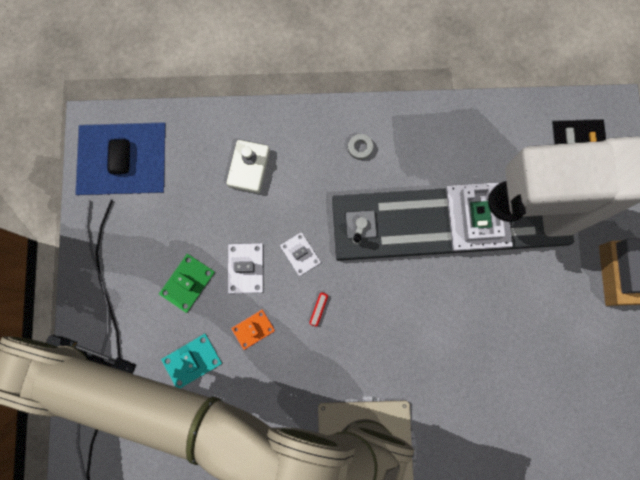

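View pics/side0.png

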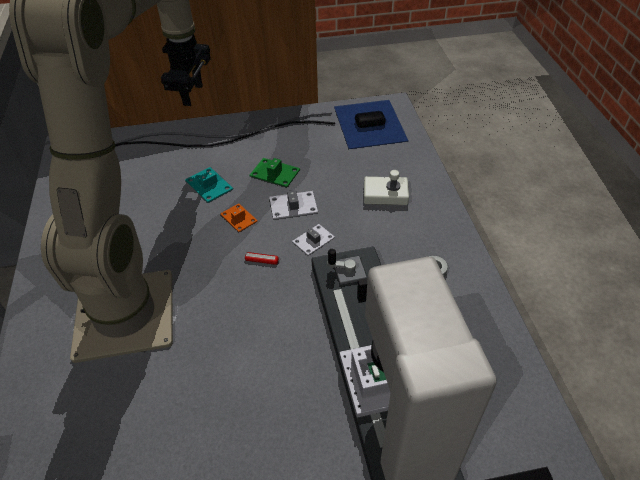

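```bash
cat > m.py <<'E'
from h import *
import pickle
f=pickle.load(open("top.pkl","rb")); im=f["pixels"]; P=cloud(f)
cv2.imwrite("pics/crop0.png",cv2.resize(im[180:320,210:410],(800,560),interpolation=cv2.INTER_CUBIC)[...,::-1])
hsv=cv2.cvtColor(im,cv2.COLOR_RGB2HSV)
m=((hsv[...,2]>150)&(hsv[...,1]<40)).astype(np.uint8); m[:, :215]=0; m[:,330:]=0; m[:225]=0; m[330:]=0
for c in cv2.findContours(m,cv2.RETR_EXTERNAL,cv2.CHAIN_APPROX_NONE)[0]:
    if cv2.contourArea(c)<200: continue
    w=np.array([ray(f,u,v,.005)[:2] for u,v in c[:,0]],np.float32)
    r=cv2.minAreaRect(w*1000); print("plate",c[:,0].mean(0),r)
z=P[...,2]
def blob(lo,hi,u0,u1,v0,v1,name):
    k=np.zeros(z.shape,bool);k[v0:v1,u0:u1]=True;k&=(z>lo)&(z<hi)
    q=P[k]; print(name,len(q),q.mean(0),cv2.minAreaRect((q[:,:2]*1000).astype(np.float32)))
blob(.028,.045,225,265,245,290,"block big")
blob(.028,.045,285,320,240,268,"block small")
blob(.1,.125,335,385,200,260,"knob")
blob(.045,.056,335,385,200,260,"gearbox")
blob(.032,.046,325,450,180,275,"base")
blob(.1,.115,440,520,180,255,"rim")
blob(.055,.068,440,520,180,255,"stage")
E
python3 m.py
```

```text
plate [244.21461187 267.39726027] ((463.6631774902344, 301.2226257324219), (138.22520446777344, 95.97486877441406), 0.1503090262413025)
plate [299.31775701 253.42990654] ((498.4406433105469, 153.99563598632812), (102.62574005126953, 74.33741760253906), 30.29191017150879)
block big 198 [0.46405147 0.29876461 0.03644333] ((464.8608703613281, 298.75347900390625), (27.815034866333008, 49.70999526977539), 0.09960129112005234)
block small 40 [0.49860644 0.15246422 0.03019004] ((498.48388671875, 153.84080505371094), (18.34526252746582, 35.63388442993164), 32.12234115600586)
knob 52 [0.52046121 0.00608765 0.11228807] ((520.6699829101562, 6.542672157287598), (17.528059005737305, 16.790693283081055), 87.32797241210938)
gearbox 687 [ 0.56417212 -0.00916043  0.05001456] ((553.9464721679688, -5.64630126953125), (128.30165100097656, 151.46163940429688), 88.33039855957031)
base 6051 [ 0.56656069 -0.09663094  0.03997433] ((567.9647216796875, -89.32279968261719), (171.80311584472656, 302.6784362792969), 2.276456594467163)
rim 583 [ 0.56670239 -0.30252529  0.10647789] ((576.3456420898438, -312.7686462402344), (131.29127502441406, 92.5102310180664), 3.0880978107452393)
stage 1524 [ 0.560994   -0.29195846  0.06219753] ((576.4523315429688, -312.7306213378906), (171.26791381835938, 152.08154296875), 2.3365440368652344)
```

View pics/crop0.png

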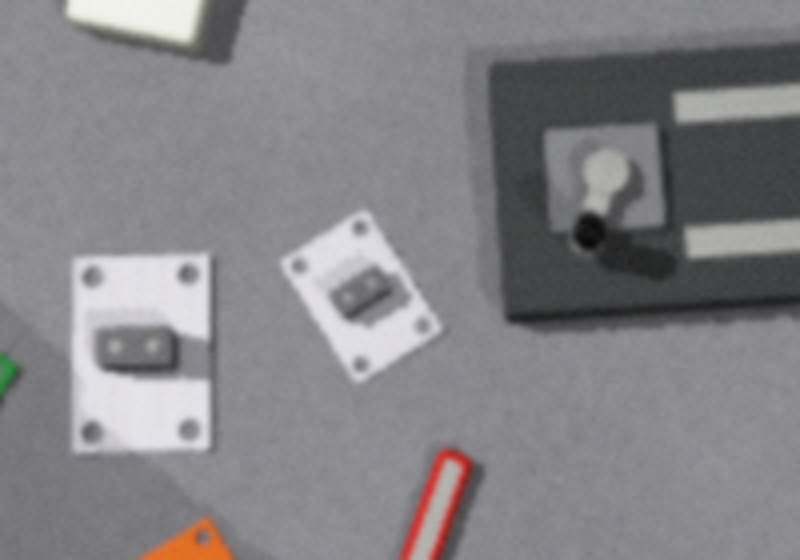

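Candidates for the cover in its colour: the white plate at (244,267), 130 x 90 mm, and the white one at (299,253), about 100 x 70. The larger at (244,267) is the one meant; green (187,283), orange (253,329) and turquoise (192,360) are excluded. In the crop the black knob is at about (357,238), hub at (362,222), red knife at (318,309).

```bash
cat >> m.py <<'E'
print("----")
blob(.056,.1,340,385,205,240,"hub+arm")
print("gearbox c",ray(f,361.5,224.5,.052))
k=P[205:245,340:385]; k=k[(k[...,2]>.056)&(k[...,2]<.1)]
print(np.percentile(k[:,2],[10,50,90,99]))
kc=k[np.hypot(k[:,0]-.521,k[:,1]-.0065)>.034]; print("hub",len(kc),cv2.minEnclosingCircle((kc[:,:2]*1000).astype(np.float32)), kc[:,2].mean())
g=P[195:260,335:385]; g=g[(g[...,2]>.0475)&(g[...,2]<.057)&(abs(g[...,0]-.565)<.04)&(abs(g[...,1]+.003)<.04)]
print("gearbox",cv2.minAreaRect((g[:,:2]*1000).astype(np.float32)))
E
python3 m.py | sed -n '/----/,$p'
```

```text
----
hub+arm 198 [ 0.55873176 -0.00778394  0.0677091 ] ((557.446533203125, -7.6501922607421875), (70.06204986572266, 79.78050994873047), 88.6103286743164)
gearbox c [ 0.56246728 -0.01043259  0.052     ]
[0.05708547 0.07014729 0.07651231 0.09172704]
hub 143 ((566.8494262695312, -11.450016021728516), 40.277462005615234) 0.06755512383581297
gearbox ((565.7698364257812, -4.248405456542969), (77.64414978027344, 73.13658905029297), 89.20352172851562)
```

Emit:
{"name": "drive_tool", "arguments": {
  "moves": [
    [[0,0,8.58,0,0,0,0.6],[0,0,8.58,0,0,0,0.6],[0,0,8.58,0,0,0,0.6],[0,0,8.58,0,0,0,0.6],[0,0,8.58,0,0,0,0.6],[0,0,8.58,0,0,0,0.6],[0,0,8.58,0,0,0,0.6],[0,0,8.58,0,0,0,0.6],[0,0,0,0,0,0,0.6]]
  ]
}}

```text
time: 1.0
position: [0.2263, 0.5824, 0.2222]
ee_rot: [0.707, 0.707, -0.0, 0.0]
contact_force: [-0.6, -0.2, -1.5]
gripper_width: 0.0526
gripper_force: 0.0
```

Emit:
{"name": "drive_tool", "arguments": {
  "moves": [
    [[0,0,0,-0.7,0.4,0,0.6],[0,0,0,-0.7,0.4,0,0.6],[0,0,0,-0.7,0.4,0,0.6],[0,0,0,-0.7,0.4,0,0.6],[0,0,0,-0.7,0.4,0,0.6],[0,0,0,-0.7,0.4,0,0.6],[0,0,0,-0.7,0.4,0,0.6],[0,0,0,-0.7,0.4,0,0.6],[0,0,0,-0.7,0.4,0,0.6],[0,0,0,-0.7,0.4,0,0.6]]
  ]
}}

```text
time: 2.0
position: [0.4277, 0.2313, 0.2226]
ee_rot: [0.704, 0.71, 0.0, -0.0]
contact_force: [0.6, 0.8, 0.3]
gripper_width: 0.0524
gripper_force: 0.0
```

Emit:
{"name": "drive_tool", "arguments": {
  "moves": [
    [[0,0,0,-0.7,0.3,0,0.6],[0,0,0,-0.7,0.3,0,0.6],[0,0,0,-0.7,0.3,0,0.6],[0,0,0,-0.7,0.3,0,0.6],[0,0,0,-0.7,0.3,0,0.6],[0,0,0,-0.7,0.3,0,0.6],[0,0,0,0,0,0,0.6],[0,0,0,0,0,0,0.6]]
  ]
}}

```text
time: 2.8
position: [0.5176, 0.0224, 0.2223]
ee_rot: [0.706, 0.708, -0.0, -0.0]
contact_force: [-0.9, 0.2, -0.2]
gripper_width: 0.052
gripper_force: 0.0
```

Emit:
{"name": "drive_tool", "arguments": {
  "moves": [
    [[0,0,0,-0.32,0.06,0,0.5],[0,0,0,0,0,0.5,0.5],[0,0,0,0,0,0.5,0.5],[0,0,0,0,0,0.5,0.5],[0,0,0,0,0,0.5,0.5],[0,0,0,0,0,0.5,0.5],[0,0,0,0,0,0.4,0.5],[0,0,0,0,0,0,0.5]]
  ]
}}

```text
time: 3.6
position: [0.5185, 0.0085, 0.0751]
ee_rot: [0.705, 0.709, -0.002, -0.001]
contact_force: [-1.0, 0.1, 0.5]
gripper_width: 0.0435
gripper_force: 0.0
```

Emit:
{"name": "drive_tool", "arguments": {
  "moves": [
    [[0,0,0,0,0,0,0.15],[0,0,0,0,0,0,0.15],[0,0,0,0,0,0,0.15],[0,0,0,0,0,0,0.15],[0,0,0,0,0,0,0.15],[0,0,0,0,0,0,0.15]]
  ]
}}

```text
time: 4.2
position: [0.5226, 0.0074, 0.0786]
ee_rot: [0.706, 0.708, 0.002, 0.001]
contact_force: [6.6, 0.7, -3.5]
gripper_width: 0.019
gripper_force: 30.0
```

Run:
```python
import numpy as np
a=np.radians(160.5-20*np.arange(0,20)); 
d=np.stack([np.diff(np.sin(a)),np.diff(np.cos(a))],1)*.9
for i,r in enumerate(d): print(i,round(160.5-20*i-20,1),r.round(2))
```

```text
0 140.5 [0.27 0.15]
1 120.5 [0.2  0.24]
2 100.5 [0.11 0.29]
3 80.5 [0.   0.31]
4 60.5 [-0.1   0.29]
5 40.5 [-0.2   0.24]
6 20.5 [-0.27  0.16]
7 0.5 [-0.31  0.06]
8 -19.5 [-0.31 -0.05]
9 -39.5 [-0.27 -0.15]
10 -59.5 [-0.2  -0.24]
11 -79.5 [-0.11 -0.29]
12 -99.5 [-0.   -0.31]
13 -119.5 [ 0.1  -0.29]
14 -139.5 [ 0.2  -0.24]
15 -159.5 [ 0.27 -0.16]
16 -179.5 [ 0.31 -0.06]
17 -199.5 [0.31 0.05]
18 -219.5 [0.27 0.15]
```

Emit:
{"name": "drive_tool", "arguments": {
  "moves": [
    [[0,0,0,0.27,0.15,0,0.15],[0,0,0,0.2,0.24,0,0.15],[0,0,0,0.11,0.29,0,0.15],[0,0,0,0,0.31,0,0.15],[0,0,0,0,0,0,0.15]]
  ]
}}

```text
time: 4.7
position: [0.5719, 0.0384, 0.0786]
ee_rot: [0.706, 0.708, 0.001, -0.0]
contact_force: [3.2, 4.9, 4.0]
gripper_width: 0.0192
gripper_force: 30.0
```

Emit:
{"name": "drive_tool", "arguments": {
  "moves": [
    [[0,0,0,-0.1,0.29,0,0.15],[0,0,0,-0.2,0.24,0,0.15],[0,0,0,-0.27,0.16,0,0.15],[0,0,0,-0.31,0.06,0,0.15],[0,0,0,0,0,0,0.15]]
  ]
}}

```text
time: 5.2
position: [0.6105, -0.0076, 0.0788]
ee_rot: [0.706, 0.708, 0.002, 0.002]
contact_force: [9.8, 0.1, -3.4]
gripper_width: 0.0193
gripper_force: 30.0
```

Emit:
{"name": "drive_tool", "arguments": {
  "moves": [
    [[0,0,0,-0.29,0,0,0.15],[0,0,0,-0.26,-0.15,0,0.15],[0,0,0,-0.2,-0.24,0,0.15],[0,0,0,-0.11,-0.29,0,0.15],[0,0,0,0,-0.31,0,0.15],[0,0,0,0,0,0,0.15]]
  ]
}}

```text
time: 5.8
position: [0.558, -0.0504, 0.0785]
ee_rot: [0.706, 0.708, 0.001, 0.0]
contact_force: [-2.4, 0.0, 5.4]
gripper_width: 0.0189
gripper_force: 30.0
```

Emit:
{"name": "drive_tool", "arguments": {
  "moves": [
    [[0,0,0,0.1,-0.29,0,0.15],[0,0,0,0.2,-0.24,0,0.15],[0,0,0,0.27,-0.16,0,0.15],[0,0,0,0.31,-0.06,0,0.15],[0,0,0,0.31,0.05,0,0.15],[0,0,0,0,0,0,0.15]]
  ]
}}

```text
time: 6.4
position: [0.5237, 0.0099, 0.0784]
ee_rot: [0.706, 0.708, 0.0, -0.0]
contact_force: [-3.0, 2.6, 7.7]
gripper_width: 0.0194
gripper_force: 30.0
```

Emit:
{"name": "drive_tool", "arguments": {
  "moves": [
    [[0,0,0,0.26,0.15,0,0.15],[0,0,0,0.2,0.24,0,0.15],[0,0,0,0.11,0.29,0,0.15],[0,0,0,0,0.31,0,0.15],[0,0,0,-0.1,0.29,0,0.15],[0,0,0,-0.2,0.24,0,0.15],[0,0,0,-0.27,0.16,0,0.15],[0,0,0,-0.31,0.06,0,0.15],[0,0,0,0,0,0,0.15]]
  ]
}}

```text
time: 7.3
position: [0.6107, -0.0077, 0.0785]
ee_rot: [0.707, 0.707, 0.0, -0.0]
contact_force: [-1.9, -2.7, 7.9]
gripper_width: 0.0192
gripper_force: 30.0
```

Emit:
{"name": "drive_tool", "arguments": {
  "moves": [
    [[0,0,0,-0.31,-0.05,0,0.15],[0,0,0,-0.27,-0.15,0,0.15],[0,0,0,-0.2,-0.24,0,0.15],[0,0,0,0,0,0,0.15]]
  ]
}}

```text
time: 7.7
position: [0.588, -0.0453, 0.0785]
ee_rot: [0.706, 0.708, 0.001, -0.001]
contact_force: [-5.4, 1.4, 8.2]
gripper_width: 0.0191
gripper_force: 30.0
```

```bash
cat > s.py <<'E'
from h import *
import pickle,sys
f=frame("top"); pickle.dump(f,open("top2.pkl","wb"))
P=cloud(f); z=P[...,2]
for lo,hi,n in((.1,.115,"rim"),(.055,.068,"stage")):
    k=(z>lo)&(z<hi)&(abs(P[...,0]-.57)<.12)&(P[...,1]<-.075)&(P[...,1]>-.30)
    q=P[k]; print(n,len(q),cv2.minAreaRect((q[:,:2]*1000).astype(np.float32)))
print(bot.sense()["position"],bot.sense()["contact_force"])
E
python3 s.py
```

```text
rim 737 ((571.7111206054688, -186.4273681640625), (131.6292724609375, 92.3260269165039), 1.947658896446228)
stage 1413 ((571.9071655273438, -188.1338348388672), (171.44615173339844, 147.1622314453125), 2.2420461177825928)
[ 0.58804648 -0.04528853  0.07842402] [-5.17841241  0.65284454  9.84514789]
```

Emit:
{"name": "drive_tool", "arguments": {
  "moves": [
    [[0,0,0,-0.07,-0.14,0,0.15],[0,0,0,-0.04,-0.15,0,0.15],[0,0,0,-0.02,-0.16,0,0.15],[0,0,0,0,0,0,0.15]]
  ]
}}

```text
time: 8.15
position: [0.5669, -0.0512, 0.0785]
ee_rot: [0.706, 0.708, 0.001, 0.0]
contact_force: [0.7, 1.6, 4.4]
gripper_width: 0.0191
gripper_force: 30.0
```

Emit:
{"name": "drive_tool", "arguments": {
  "moves": [
    [[0,0,0,0.01,-0.15,0,0.15],[0,0,0,0,0,0,0.15]]
  ]
}}

```text
time: 8.35
position: [0.5596, -0.0508, 0.0785]
ee_rot: [0.706, 0.708, 0.001, 0.001]
contact_force: [3.5, 2.5, 4.0]
gripper_width: 0.0191
gripper_force: 30.0
```

```bash
python3 s.py
```

```text
rim 587 ((571.7166748046875, -178.23928833007812), (132.29812622070312, 90.97081756591797), 2.061616897583008)
stage 1071 ((571.9382934570312, -192.21304321289062), (171.8745574951172, 123.53932189941406), 1.5723516941070557)
[ 0.55959834 -0.05084923  0.07848047] [3.21350773 3.42721903 5.67079437]
```

Emit:
{"name": "drive_tool", "arguments": {
  "moves": [
    [[0,0,0,0.04,-0.15,0,0.15],[0,0,0,0,0,0,0.15]]
  ]
}}

```text
time: 8.6
position: [0.5574, -0.0502, 0.0791]
ee_rot: [0.706, 0.708, 0.004, 0.006]
contact_force: [31.8, -2.4, -20.0]
gripper_width: 0.0195
gripper_force: 29.9
```

Emit:
{"name": "drive_tool", "arguments": {
  "moves": [
    [[0,0,0,0.06,-0.14,0,0.15],[0,0,0,0,0,0,0.15]]
  ]
}}

```text
time: 8.8
position: [0.5558, -0.0463, 0.0803]
ee_rot: [0.705, 0.709, 0.008, 0.01]
contact_force: [60.9, -1.2, -40.0]
gripper_width: 0.0212
gripper_force: 29.8
```

Emit:
{"name": "drive_tool", "arguments": {
  "moves": [
    [[0,0,0,-0.06,0.14,0,0.15],[0,0,0,-0.03,0.1,0,0.15],[0,0,0,0,0,0,0.15]]
  ]
}}

```text
time: 9.1
position: [0.559, -0.0472, 0.0797]
ee_rot: [0.705, 0.709, 0.003, -0.0]
contact_force: [2.8, 13.8, 16.5]
gripper_width: 0.0194
gripper_force: 30.0
```

Emit:
{"name": "drive_tool", "arguments": {
  "moves": [
    [[0,0,0,0,0,0,0.5],[0,0,0,0,0,0,0.5],[0,0,0,0,0,0,0.5],[0,0,0,0,0,-0.5,0.5],[0,0,0,0,0,-0.7,0.5],[0,0,0,0,0,-0.8,0.5],[0,0,0,0,0,-0.8,0.5],[0,0,0,0,0,0,0.6]]
  ]
}}

```text
time: 9.9
position: [0.5577, -0.0523, 0.2223]
ee_rot: [0.707, 0.707, 0.003, 0.002]
contact_force: [1.0, -0.1, -0.6]
gripper_width: 0.0467
gripper_force: 0.0
```

```bash
python3 s.py
```

```text
rim 370 ((570.7764892578125, -205.5818328857422), (54.7578239440918, 135.98321533203125), 81.19231414794922)
stage 828 ((572.3726806640625, -214.5074920654297), (84.59446716308594, 173.05528259277344), 89.54096221923828)
[ 0.55657357 -0.05195577  0.21945782] [-0.57278162 -1.0602253  -0.26152937]
```

Emit:
{"name": "drive_tool", "arguments": {
  "moves": [
    [[0,0,0,0.7,-0.19,0,0.9],[0,0,0,0.7,-0.19,0,0.9],[0,0,0,0.7,-0.19,0,0.9],[0,0,0,0.7,-0.19,0,0.9],[0,0,0,0.7,-0.19,0,0.9],[0,0,0,0.7,-0.19,0,0.9],[0,0,0,0.7,-0.19,0,0.9],[0,0,0,0.7,-0.19,0,0.9],[0,0,0,0.7,-0.19,0,0.9],[0,0,0,0.7,-0.19,0,0.9]]
  ]
}}

```text
time: 10.95
position: [0.4588, 0.2991, 0.2157]
ee_rot: [0.707, 0.708, -0.001, -0.0]
contact_force: [1.1, -0.0, -0.2]
gripper_width: 0.0786
gripper_force: 0.0
```

Emit:
{"name": "drive_tool", "arguments": {
  "moves": [
    [[0,0,0,0,0,0,0.9],[0,0,0,0,0,0,0.9]]
  ]
}}

```text
time: 11.15
position: [0.4593, 0.2982, 0.2158]
ee_rot: [0.706, 0.708, -0.002, 0.0]
contact_force: [0.6, -0.6, 0.4]
gripper_width: 0.0781
gripper_force: 0.0
```

```bash
python3 s.py
python3 - <<'E'
from h import *
import pickle
f=pickle.load(open("top2.pkl","rb")); im=f["pixels"]
cv2.imwrite("pics/crop1.png",cv2.resize(im[170:270,370:510],(784,560),interpolation=cv2.INTER_CUBIC)[...,::-1])
E
```

```text
rim 742 ((571.1122436523438, -177.93833923339844), (131.95494079589844, 91.7011947631836), 2.3284502029418945)
stage 1863 ((571.7020263671875, -178.00894165039062), (172.15567016601562, 151.25376892089844), 2.2190492153167725)
[0.45990289 0.29723208 0.21620522] [0.15562492 0.07294388 0.50946379]
```

View pics/crop1.png

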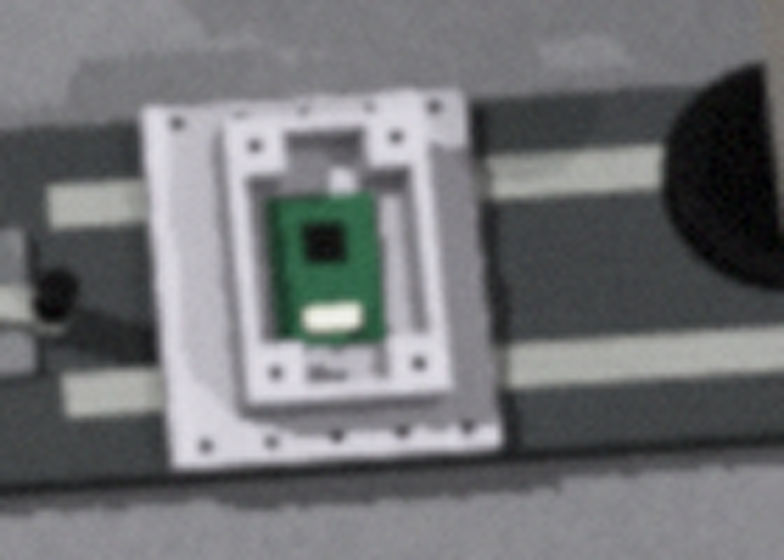

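The crop shows the stage out; threaded holes at crop pixels (254,146), (396,137), (276,372), (419,362).

Run:
```python
from h import *
import pickle
f=pickle.load(open("top2.pkl","rb"))
t=np.array([ray(f,(u+.5)/5.6-.5+370,(v+.5)/5.6-.5+170,.107) for u,v in((254,146),(396,137),(276,372),(419,362))])
f=pickle.load(open("top.pkl","rb"))
c=np.array([ray(f,(u+.5)/4-.5+210,(v+.5)/4-.5+180,.004) for u,v in((92,277),(188,273),(92,431),(189,430))])
for p in(t,c):
    d=p[0]+p[1]-p[2]-p[3]; print(p.mean(0).round(4),np.degrees(np.arctan2(d[1],d[0])),np.linalg.norm(d)/2,np.linalg.norm(p[0]+p[2]-p[1]-p[3])/2)
```

```text
[ 0.571  -0.1786  0.107 ] 2.282150940836421 0.10349065644033177 0.06390492770537899
[0.4645 0.2999 0.004 ] 0.015055607072827226 0.1036757388235639 0.06389125315812778
```

Emit:
{"name": "drive_tool", "arguments": {
  "moves": [
    [[0,0,0,0.03,0.1,0.6,0.9],[0,0,0,0,0,0.6,0.9],[0,0,0,0,0,0.6,0.9],[0,0,0,0,0,0.6,0.9],[0,0,0,0,0,0.6,0.9],[0,0,0,0,0,0.4,0.9],[0,0,0,0,0,0.3,0.9],[0,0,0,0,0,0,0.9],[0,0,0,0,0,0,0.9]]
  ]
}}

```text
time: 12.1
position: [0.4656, 0.2995, 0.0331]
ee_rot: [0.707, 0.707, 0.0, 0.0]
contact_force: [-0.3, 0.2, 0.2]
gripper_width: 0.0783
gripper_force: 0.0
```

```bash
python3 -c "
from h import *
for i in range(3):
    frame('side'); s=bot.sense(); print(s['position'],R.from_quat(s['ee_rot']).as_matrix()[:,1])
im=frame('side')['pixels'][140:260,210:370]; cv2.imwrite('pics/g.png',cv2.resize(im,(800,600),interpolation=cv2.INTER_CUBIC)[...,::-1])"
```

```text
[0.46584105 0.30001499 0.03357508] [0.99999849 0.0012865  0.00117238]
[0.4658916  0.30031038 0.0337906 ] [0.99999754 0.00161167 0.0015239 ]
[0.46580103 0.30041382 0.03378855] [0.99999733 0.00173873 0.00152099]
```

View pics/g.png

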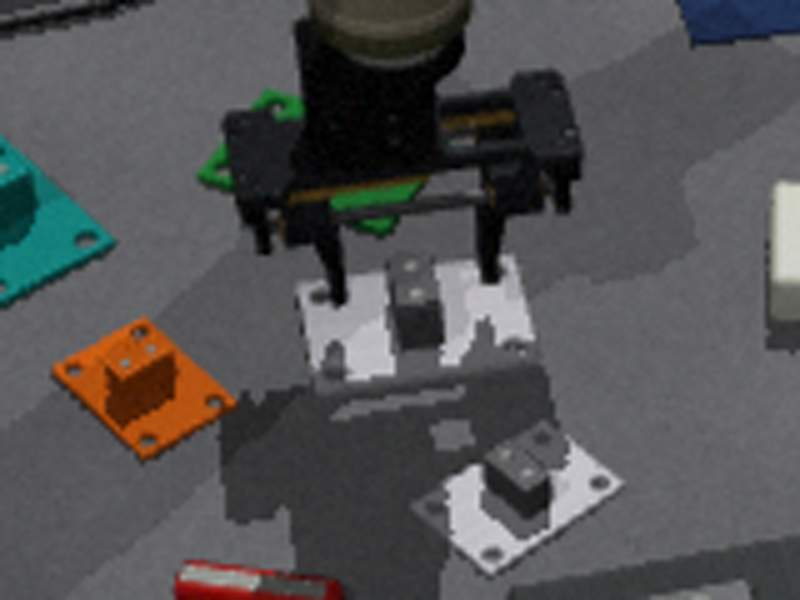

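The fingers straddle the grip block of the larger white plate (block at crop (415,295)), with clearance on both sides.

Emit:
{"name": "drive_tool", "arguments": {
  "moves": [
    [[0,0,0,0,-0.02,0.24,0.9],[0,0,0,0,0,0.22,0.9],[0,0,0,0,0,0,0.6],[0,0,0,0,0,0,0.45],[0,0,0,0,0,0,0.2],[0,0,0,0,0,0,0.2],[0,0,0,0,0,0,0.2],[0,0,0,0,0,0,0.2],[0,0,0,0,0,0,0.2],[0,0,0,0,0,0,0.2]]
  ]
}}

```text
time: 13.3
position: [0.4642, 0.3001, 0.0097]
ee_rot: [0.706, 0.708, 0.0, 0.0]
contact_force: [0.7, -0.1, 0.5]
gripper_width: 0.0258
gripper_force: 30.0
```

```bash
cat > p.py <<'E'
from h import *
L=[]
for i in range(4):
    frame('side'); s=bot.sense(); m=R.from_quat(s['ee_rot']).as_matrix(); L.append([*s['position'],np.degrees(np.arctan2(m[1,1],m[0,1])),m[0,2],m[1,2],s['gripper_width'],s['gripper_force'],*s['contact_force']])
print(np.mean(L,0).round(4))
E
python3 p.py
```

```text
[4.64200e-01 3.00100e-01 9.70000e-03 1.10000e-01 3.00000e-04 3.00000e-04
 2.60000e-02 3.00001e+01 5.16500e-01 4.42700e-01 6.30200e-01]
```

Emit:
{"name": "drive_tool", "arguments": {
  "moves": [
    [[0,0,0,0,0,-0.2,0.2],[0,0,0,0,0,-0.4,0.2],[0,0,0,0,0,-0.6,0.2],[0,0,0,0,0,-0.6,0.2],[0,0,0,0,0,-0.6,0.2],[0,0,0,0,0,-0.6,0.2],[0,0,0,0,0,-0.6,0.2],[0,0,0,0,0,-0.6,0.2],[0,0,0,0,0,-0.3,0.2],[0,0,0,0,0,0,0.2]]
  ]
}}

```text
time: 14.5
position: [0.4647, 0.3004, 0.2371]
ee_rot: [0.706, 0.708, 0.002, -0.0]
contact_force: [0.1, 0.7, -3.6]
gripper_width: 0.0256
gripper_force: 30.0
```

Emit:
{"name": "drive_tool", "arguments": {
  "moves": [
    [[0,0,0,-0.3,0.06,0,0.2],[0,0,0,-0.5,0.1,0,0.2],[0,0,0,-0.5,0.12,0,0.2],[0,0,0,-0.5,0.12,0,0.2],[0,0,0,-0.5,0.12,0,0.2],[0,0,0,-0.5,0.12,0,0.2],[0,0,0,-0.5,0.12,0,0.2],[0,0,0,-0.5,0.12,0,0.2],[0,0,0,-0.5,0.12,0,0.2],[0,0,0,-0.5,0.12,0,0.2]]
  ]
}}

```text
time: 15.5
position: [0.5196, 0.0578, 0.233]
ee_rot: [0.707, 0.708, -0.001, -0.001]
contact_force: [-0.0, -0.1, -3.4]
gripper_width: 0.0256
gripper_force: 30.0
```

Emit:
{"name": "drive_tool", "arguments": {
  "moves": [
    [[0,0,0,-0.5,0.11,0,0.2],[0,0,0,-0.5,0.11,0,0.2],[0,0,0,-0.5,0.11,0,0.2],[0,0,0,-0.5,0.11,0,0.2],[0,0,0,-0.5,0.11,0,0.2],[0,0,0,-0.5,0.11,0,0.2],[0,0,0,-0.5,0.11,0,0.2],[0,0,0,-0.5,0.11,0,0.2],[0,0,0,-0.4,0.11,0,0.2],[0,0,0,-0.2,0.03,0,0.2]]
  ]
}}

```text
time: 16.5
position: [0.5706, -0.1726, 0.2331]
ee_rot: [0.708, 0.707, -0.001, -0.001]
contact_force: [0.2, -0.4, -3.4]
gripper_width: 0.0254
gripper_force: 30.0
```

Emit:
{"name": "drive_tool", "arguments": {
  "moves": [
    [[0,0,-1.1,0,0,0,0.2],[0,0,-1.1,0,0,0,0.2],[0,0,0,0,0,0,0.2],[0,0,0,0,0,0,0.2],[0,0,0,0,0,0,0.2]]
  ]
}}

```text
time: 17.0
position: [0.5721, -0.169, 0.2346]
ee_rot: [0.692, 0.722, 0.0, -0.0]
contact_force: [0.6, -0.8, -3.8]
gripper_width: 0.0257
gripper_force: 30.0
```

```bash
python3 p.py
```

```text
[ 5.7200e-01 -1.6940e-01  2.3460e-01  2.3427e+00  2.0000e-04  2.0000e-04
  2.5800e-02  3.0000e+01 -2.1500e-02  5.7700e-02 -3.2428e+00]
```

Emit:
{"name": "drive_tool", "arguments": {
  "moves": [
    [[0,0,0,-0.17,-0.02,0,0.2],[0,0,0,0,0,0.4,0.2],[0,0,0,0,0,0.4,0.2],[0,0,0,0,0,0.4,0.2],[0,0,0,0,0,0.4,0.2],[0,0,0,0,0,0.25,0.2],[0,0,0,0,0,0.05,0.2],[0,0,0,0,0,0,0.2],[0,0,0,0,0,0,0.2]]
  ]
}}

```text
time: 18.1
position: [0.5718, -0.1786, 0.1405]
ee_rot: [0.693, 0.721, 0.0, 0.001]
contact_force: [-0.6, -0.5, -2.9]
gripper_width: 0.0259
gripper_force: 30.0
```

```bash
python3 p.py
python3 - <<'E'
from h import *
import pickle
f=frame("side");pickle.dump(f,open("side3.pkl","wb"))
g=frame("top");pickle.dump(g,open("top3.pkl","wb"))
a=cv2.resize(f["pixels"][290:430,300:440],(400,400),interpolation=cv2.INTER_CUBIC)
b=cv2.resize(g["pixels"][160:270,390:500],(400,400),interpolation=cv2.INTER_CUBIC)
cv2.imwrite("pics/fin.png",np.hstack([a,b])[...,::-1])
P=cloud(g);z=P[...,2];k=(z>.12)&(z<.142)&(abs(P[...,0]-.57)<.1)&(abs(P[...,1]+.178)<.07)
q=P[k];print(len(q),q.mean(0),cv2.minAreaRect((q[:,:2]*1000).astype(np.float32)))
print(np.linalg.lstsq(np.c_[q[:,:2]-q[:,:2].mean(0),np.ones(len(q))],q[:,2],rcond=None)[0])
E
```

```text
[ 5.7180e-01 -1.7850e-01  1.4040e-01  2.3166e+00  1.3000e-03 -1.0000e-04
  2.5800e-02  3.0000e+01  2.3580e-01  7.1600e-02 -3.0303e+00]
233 [ 0.59540682 -0.14135818  0.13498393] ((589.7163696289062, -144.69480895996094), (92.13727569580078, 25.485111236572266), 2.4697282314300537)
[0.00082379 0.00459772 0.13498393]
```

View pics/fin.png

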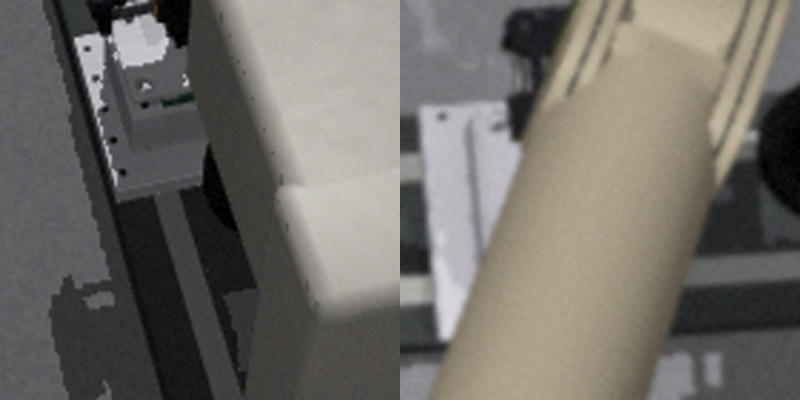

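The side half shows the cover hanging level over the housing. The top half shows its free left edge parallel to the rim. The depth map puts its underside about 23 mm above the rim, and its edges within about 1 mm of where they should be.

```bash
python3 -c "
from workcell import bot
print(bot.finish_job())"
```

```text
the job is handed in; nothing more can be done
None
```

I wound the crank to its stop and handed the job in with the cover held level about 23 mm above the housing. By the cameras and the arm's pose its four holes line up with the threaded holes to about 1 mm; the hand-in gave no verdict.

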